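# Nest the washed gallipots and medicine beakers on their trays

## Task

The washed cups are dry: put them away nested, mouth down as they stand, so that each set takes up the room of one cup. Nest the three steel gallipots in the middle of the oblong tray and the two plastic medicine beakers in the middle of the round tray: the smallest of a set first, then each larger one over it, every cup with its mouth flat on the tray. Set them down gently without dropping or tipping any, and leave the tape, the gel bottle and the scissors where they are.

Things in the scene. Friction and masses are not known exactly. Their poses are not given: they have to be found in the camera images.
- pot_small: Smallest of three low stainless steel gallipots (plain round lotion cups), standing mouth down. 34 mm tall; outside diameter 38 mm by the mouth tapering to 33 mm at the closed end, lip round the mouth 3 mm high and 41.6 mm across, wall 2.2 mm, end 2.5 mm. About 40 g. Origin at the centre of the mouth, on the surface it stands on; z up through the closed end; round, yaw means nothing
- pot_medium: Middle one of the three low stainless steel gallipots, standing mouth down. 42 mm tall; outside diameter 53 mm by the mouth tapering to 47 mm at the closed end, lip round the mouth 3 mm high and 56.6 mm across, wall 2.2 mm, end 2.5 mm. About 70 g; goes over the smallest with 3 mm to spare round its lip. Origin at the centre of the mouth, on the surface it stands on; z up through the closed end; round, yaw means nothing
- pot_large: Largest of the three low stainless steel gallipots, standing mouth down. 50 mm tall; outside diameter 68 mm by the mouth tapering to 61 mm at the closed end, lip round the mouth 3 mm high and 71.6 mm across, wall 2.2 mm, end 2.5 mm. About 110 g; goes over the middle one with 3 mm to spare round its lip. Origin at the centre of the mouth, on the surface it stands on; z up through the closed end; round, yaw means nothing
- beaker_small: Smaller of two tall white plastic medicine beakers with fine lines, standing mouth down. 56 mm tall; outside diameter 44 mm by the mouth tapering to 37 mm at the closed end, lip round the mouth 3 mm high and 47.6 mm across, wall 2.2 mm, end 2.5 mm. About 25 g. Origin at the centre of the mouth, on the surface it stands on; z up through the closed end; round, yaw means nothing
- beaker_large: Larger of the two tall white plastic medicine beakers with fine lines, standing mouth down. 70 mm tall; outside diameter 62 mm by the mouth tapering to 53 mm at the closed end, lip round the mouth 3 mm high and 65.6 mm across, wall 2.2 mm, end 2.5 mm. About 45 g; goes over the smaller with 5 mm to spare round its lip. Origin at the centre of the mouth, on the surface it stands on; z up through the closed end; round, yaw means nothing
- oblong_tray: Oblong shallow stainless steel tray, fixed, 170 x 140 mm outside with an upright wall 18 mm high and 4 mm thick (a flat flange round the top makes it 184 x 154 mm). Origin under the centre of its floor, on the work surface; x runs along the longer side, z up; the inner floor is 4 mm above the origin
- round_tray: Round shallow stainless steel tray, fixed, 152 mm across at the foot and 176 mm over the rim, 15 mm high. Origin under the centre of its floor, on the work surface, z up; the inner floor is 4 mm above the origin and about 146 mm across
- tape_roll: Roll of white surgical tape lying flat, 72 mm across with a 38 mm hole, 25 mm high; origin at the centre of its underside. Bystander
- gel_bottle: Clear hand gel bottle with a yellow band and a white pump, 54 mm across, 123 mm tall, the spout reaching 34 mm from the axis; origin at the centre of its underside. Bystander
- scissors: Steel dressing scissors lying flat and closed, 155 mm long, 62 mm wide over the finger rings, 6 mm high; origin at the pivot on the work surface, x towards the points. Bystander

How it is judged:
At the end, for the whole second after the job is handed in: Gallipots nested mouth down in the oblong tray, beakers in the round one: smallest within 30 mm of the tray's centre, each larger one within 10 mm of the one inside it, every mouth on the tray floor (within 4 mm, tilt under 0.1 rad), all released and at rest (z of pot_small in the frame of oblong_tray between 0.001 and 0.008 m and angle between each of pot_small, pot_medium, pot_large, beaker_small, beaker_large's own z axis and vertical below 0.1 rad and horizontal distance between pot_small and oblong_tray below 0.03 m and linear speed of each of pot_small, pot_medium, pot_large, beaker_small, beaker_large below 0.02 m/s and angular speed of each of pot_small, pot_medium, pot_large, beaker_small, beaker_large below 0.2 rad/s and z of pot_medium in the frame of oblong_tray between 0.001 and 0.008 m and horizontal distance between pot_medium and pot_small below 0.01 m and z of pot_large in the frame of oblong_tray between 0.001 and 0.008 m and horizontal distance between pot_large and pot_medium below 0.01 m and z of beaker_small in the frame of round_tray between 0.001 and 0.008 m and horizontal distance between beaker_small and round_tray below 0.03 m and z of beaker_large in the frame of round_tray between 0.001 and 0.008 m and horizontal distance between beaker_large and beaker_small below 0.01 m); the robot touches nothing.
It fails at once if the tape roll, the gel bottle or the scissors is moved more than 30 mm (distance of any of tape_roll, gel_bottle, scissors from where it was at the start of the episode above 0.03 m).
It fails at once if a cup is dropped: it falls free of the fingers faster than 0.7 m/s (a fall of 25 mm) ((linear speed of pot_small above 0.7 m/s and contact force between pot_small and the fingers below 0.01 N) or (linear speed of pot_medium above 0.7 m/s and contact force between pot_medium and the fingers below 0.01 N) or (linear speed of pot_large above 0.7 m/s and contact force between pot_large and the fingers below 0.01 N) or (linear speed of beaker_small above 0.7 m/s and contact force between beaker_small and the fingers below 0.01 N) or (linear speed of beaker_large above 0.7 m/s and contact force between beaker_large and the fingers below 0.01 N)).
It fails at once if a cup is tipped over (angle between any of pot_small, pot_medium, pot_large, beaker_small, beaker_large's own z axis and vertical above 0.8 rad).
It also fails if it takes over 131 s, if anything falls off the work surface, if the arm or the gripper's body presses on something with over 40 N, if the wrist force passes 120 N, or if a joint passes its speed limit or range.

## Robot

A 7-joint arm with a two-finger parallel gripper is mounted at the origin on the work surface. World frame = base frame: x ahead of the robot, y to its left, z up, the work surface at z = 0. Lengths are in m, angles in rad, forces in N, time in s.
With the tool pointing down it reaches from about 0.425 to 0.95 m from the base axis. Payload 4.7 kg.
Tool frame: the origin (TCP) lies at the very end of the fingers, on their centre line; the grasp point (between the pads) lies 19 mm behind it; z points along the fingers, y is the line along which they close (so a half turn about z gives the same grasp; the last joint's range is limited). The gripper opens to 85 mm and grips with 20 to 120 N. Pads are 22 mm wide; open, the fingers measure 114 mm over their backs; the gripper's body (76 mm by 85 mm) begins 54 mm behind the grasp point. The pads swing forward as they close: fully open they stand 13 mm farther back than shut.
Start: joints at [-1.213, 0.469, -0.049, 1.532, 0.024, 1.141, -0.082], TCP at [0.255, 0.625, 0.231] pointing down, gripper open.
Joint ranges: [-2.59, 2.59], [-0.33, 1.99], [-1.39, 1.29], [0.1, 2.45], [-1.04, 4.18], [0.21, 1.99], [-2.66, 2.66]. Speed limits (rad/s): [2.57, 2.57, 3.14, 3.14, 3.14, 3.14, 3.14].

## Interface

Orientations are given as [roll, pitch, yaw] about the fixed x, y, z axes, in that order (R = Rz(yaw) Ry(pitch) Rx(roll)).
In Python, from plant import get_obs, camera, camera_info, sign_off gives the robot as it stands. The module is installed in compiled form; this text tells all that it offers.
- The arm moves only by the tool carry_out, never from a script. Its argument "moves" is a list of rows, each a list of 3 entries, a list of its own where there are three numbers: the turn, a rotation vector about the tool's x, y, z scaled (see below), then the shift along the tool's x, y, z scaled (see below), then the closure in counts, from 0 (fully open) to 255 (shut). A call has 1 to 20 rows; each row shifts and turns the commanded pose from where the row before left it, along the tool's axes as they then stand; what a row does not reach is not made up. The controller multiplies each number of a shift by 0.05 m and each number of a turn by 180 degrees. A row lasts 1/10 s, in which the tool goes at most 50 mm and 8.59 degrees, less where a joint would pass 70% of its speed; a pose out of reach is approached as far as the arm can. A call with a number of a shift or a turn outside -1 to 1 is refused whole. A call with a gripper value outside its range is refused whole. The fingers move at their own pace and stop on an object; "force" is the grip in N (left out, the last holds). Time passes only in rows, so rows that do not move let the fingers close. It gives the time, the measured TCP pose, the force, the opening and the grip force at its end, in the units of the state.
- get_obs(): the state, without advancing time (a new reading comes with each control period).
- camera(name): name is "side" or "top" or "wrist"; returns the picture (384x512x3 uint8, red, green, blue); there is no depth.
- camera_info(name): a dict with "mtx" (3x3 intrinsics, pixels), "world_from_camera" (4x4, takes a point from camera to world coordinates). Camera axes: x right, y up, looking along -z (the intrinsics and any distortion apply to the point x, -y, -z); pixel columns grow to the right and rows downward; lengths in m; the calibration is good to about 2 mm. A picture is of the moment at which its call begins: read the wrist's pose just before it. camera_info takes no time and is no camera call; for the wrist camera it gives the pose at the moment of the call.
- sign_off(): hands the job in; it is judged then, once.
The state is a dict: "t": time; "joint_pos": joint angles; "qvel": joint speeds; "effort": joint torques, N m; "position": TCP position; "orientation": TCP orientation; "contact_force": force on the tool from outside, world axes, zero at the start; "ft_torque": the same for the moment, N m; "opening": finger opening in m; "grip_force": force on a finger pad.
Only numpy, scipy, OpenCV 4.12 (cv2) and the standard library are available. Lean on these libraries where they do the work, as an engineer would, in place of code of your own. Each camera call takes 0.05 s, during which the arm holds its last target. There are 200 camera calls.

## Working session

There is one attempt and no reset: what is moved stays moved. The work goes in short steps, Python scripts to look and compute and a tool call to move; the robot and the scene stay as the last step left them, time stands still between calls to the robot, and variables do not carry over. Pictures are saved under pics/ and viewed, at most 15 in all, crops included, and the job is handed in when it is done.

Besides the shell and the picture viewer there is one more tool, called after "Request:" by a JSON object that holds its "fn" and its "kwargs". carry_out: Moves the arm, as the interface text tells. Its arguments: {"type":"object","properties":{"moves":{"type":"array","items":{"type":"array"}},"force":{"type":"number"}},"required":["moves"]}

```bash
mkdir -p pics; python3 - <<'E'
from plant import *
import cv2,numpy as np
o=get_obs();print({k:np.round(v,4).tolist() for k,v in o.items()})
for n in("top","side"):
    cv2.imwrite(f"pics/{n}0.png",camera(n)[...,::-1]);i=camera_info(n);print(n,{k:np.round(v,4).tolist() if not isinstance(v,str) else v for k,v in i.items()})
E
```

```text
{'t': 0.0, 'joint_pos': [-1.2129, 0.4695, -0.0486, 1.5337, 0.0241, 1.141, -0.0823], 'qvel': [-0.0012, -0.0002, -0.0011, 0.0006, -0.0002, 0.0002, -0.0], 'effort': [0.0007, -51.0299, -0.0465, -23.7721, 0.0106, 0.0073, 0.0], 'position': [0.2544, 0.6246, 0.2302], 'orientation': [-3.1396, 0.0001, 2.7548], 'contact_force': [-0.5278, 0.5861, 0.6045], 'ft_torque': [-0.0046, -0.014, 0.0271], 'grip_force': 0.0, 'opening': 0.0854}
top {'mtx': [[478.2425, 0.0, 256.5065], [0.0, 478.2425, 184.6865], [0.0, 0.0, 1.0]], 'world_from_camera': [[-0.0067, 0.9857, -0.1685, 0.4109], [-1.0, -0.0068, -0.0004, -0.0005], [-0.0015, 0.1685, 0.9857, 1.3188], [0.0, 0.0, 0.0, 1.0]]}
side {'mtx': [[411.3054, 0.0, 250.0289], [0.0, 411.3054, 193.72], [0.0, 0.0, 1.0]], 'world_from_camera': [[0.859, 0.3106, -0.4071, 0.1988], [-0.5119, 0.5034, -0.6961, -0.6828], [-0.0113, 0.8063, 0.5914, 0.6397], [0.0, 0.0, 0.0, 1.0]]}
```

```bash
python3 -c "
import cv2
a=cv2.imread('pics/top0.png');cv2.imwrite('pics/top0b.png',cv2.resize(a,(800,600),interpolation=cv2.INTER_CUBIC))"
```

```text
(no output)
```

View pics/top0b.png

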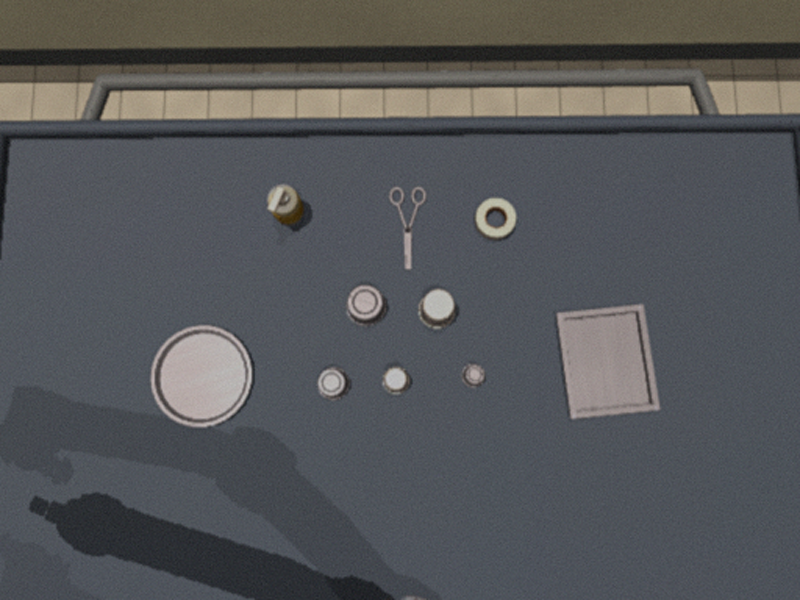

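View pics/side0.png

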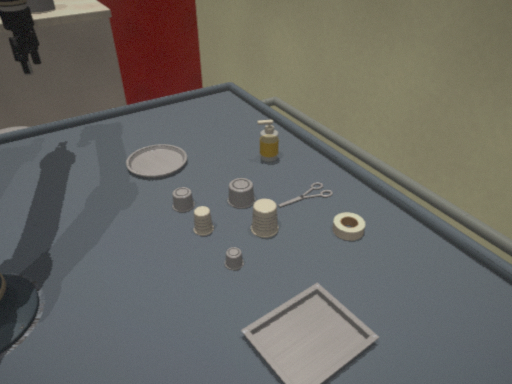

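The top view shows the large pot at about (365,301), the large beaker (438,302), the medium pot (332,381), the small beaker (396,377) and the small pot (474,373). The round tray is at (202,376) and the oblong tray at (608,362). The side view agrees: steel and white cups, with the bystanders beyond them in +x.

```bash
cat > h.py <<'E'
from plant import *
import cv2,numpy as np
from scipy.spatial.transform import Rotation as Ro
def ray(i,uv,z):
    M=i["world_from_camera"];K=i["mtx"];d=i.get("dist",None)
    p=cv2.undistortPoints(np.array([[uv]],float),K,np.array(d,float) if d is not None else None)[0,0]
    v=M[:3,:3]@[p[0],-p[1],-1];c=M[:3,3];return c+v*(z-c[2])/v[2]
def proj(i,P):
    M=i["world_from_camera"];q=M[:3,:3].T@(np.array(P)-M[:3,3]);K=i["mtx"]
    return K[0,0]*q[0]/-q[2]+K[0,2],K[1,1]*-q[1]/-q[2]+K[1,2]
def delta(P,yaw=None,o=None):
    "units for moves: shift in tool axes from measured pose (turn given first)"
    o=o or get_obs();R=Ro.from_euler('xyz',o["orientation"])
    y=o["orientation"][2]; ty=y if yaw is None else yaw
    R2=Ro.from_euler('xyz',[np.pi,0,ty])
    d=R2.inv().apply(np.array(P)-o["position"])/.05
    return "turn z units",round(-(ty-y)/np.pi,4),"shift units (in turned tool)",np.round(d,3)
E
python3 - <<'E'
from h import *
i=camera_info("top");print(i.keys())
s=512/800
for n,u,v,z in [("pl",365,301,.05),("bl",438,302,.07),("pm",332,381,.042),("bs",396,377,.056),("ps",474,373,.034),("round",202,376,.015),("o1",556,312,.018),("o2",644,305,.018),("o3",660,409,.018),("o4",571,418,.018)]:
    print(n,ray(i,(u*s,v*s),z).round(3))
w=camera_info("wrist");o=get_obs();R=Ro.from_euler('xyz',o["orientation"])
M=w["world_from_camera"];print(w["mtx"]);print("cam in tool",R.inv().apply(M[:3,3]-o["position"]).round(4),(R.inv().as_matrix()@M[:3,:3]).round(3))
E
```

```text
dict_keys(['mtx', 'world_from_camera'])
pl [0.607 0.062 0.05 ]
bl [ 0.601 -0.063  0.07 ]
pm [0.471 0.118 0.042]
bs [0.476 0.009 0.056]
ps [ 0.483 -0.124  0.034]
round [0.482 0.346 0.015]
o1 [ 0.59  -0.272  0.018]
o2 [ 0.601 -0.428  0.018]
o3 [ 0.42  -0.444  0.018]
o4 [ 0.406 -0.29   0.018]
[[273.5084863    0.         253.29093586]
 [  0.         273.5084863  193.42576985]
 [  0.           0.           1.        ]]
cam in tool [ 0.0724 -0.0005 -0.1423] [[ 0.001  0.96   0.279]
 [ 1.    -0.001  0.001]
 [ 0.001  0.279 -0.96 ]]
```

Request:
{"fn": "carry_out", "kwargs": {"moves": [[[0,0,0.0471],[0,0,0],0],[[0,0,0.0471],[0,0,0],0],[[0,0,0.0471],[0,0,0],0],[[0,0,0.0471],[0,0,0],0],[[0,0,0.0471],[0,0,0],0],[[0,0,0.0471],[0,0,0],0],[[0,0,0.0471],[0,0,0],0],[[0,0,0.0471],[0,0,0],0],[[0,0,0],[-0.8,0.3,0],0],[[0,0,0],[-0.8,0.3,0],0],[[0,0,0],[-0.8,0.3,0],0],[[0,0,0],[-0.8,0.3,0],0],[[0,0,0],[-0.8,0.3,0],0],[[0,0,0],[-0.8,0.3,0],0],[[0,0,0],[-0.8,0.3,0],0],[[0,0,0],[-0.8,0.3,0],0],[[0,0,0],[-0.8,0.3,0],0],[[0,0,0],[-0.8,0.3,0],0],[[0,0,0],[-0.8,0.3,0],0],[[0,0,0],[-0.8,0.3,0],0]], "force": 20}}

```text
t: 2.1
position: [0.4348, 0.1435, 0.2312]
orientation: [-3.141, -0.0, 1.571]
contact_force: [1.1, 0.3, 0.2]
opening: 0.0852
grip_force: 0.0
```

Request:
{"fn": "carry_out", "kwargs": {"moves": [[[0,0,0],[-0.8,0.3,0.1],0],[[0,0,0],[-0.8,0.3,0.1],0],[[0,0,0],[-0.8,0.3,0.1],0],[[0,0,0],[-0.8,0.3,0.1],0],[[0,0,0],[0,0,0],0],[[0,0,0],[0,0,0],0]]}}

```text
t: 2.7
position: [0.4944, -0.0156, 0.2109]
orientation: [-3.14, 0.0, 1.568]
contact_force: [0.1, 1.4, 0.4]
opening: 0.0855
grip_force: 0.0
```

```bash
python3 - <<'E'
from h import *
o=get_obs();print(o["t"],o["position"].round(4),o["orientation"].round(4),np.round(o["contact_force"],1))
i=camera_info("wrist");a=camera("wrist")
np.savez("w1.npz",a=a,K=i["mtx"],M=i["world_from_camera"])
b=cv2.resize(a[...,::-1],(800,600),interpolation=cv2.INTER_CUBIC);cv2.imwrite("pics/w1.png",b)
for n,P in dict(pl=(.607,.062,.05),bl=(.601,-.063,.07),pm=(.471,.118,.042),bs=(.476,.009,.056),ps=(.483,-.124,.034)).items():
    print(n,np.round(np.array(proj(i,P))*800/512))
E
```

```text
2.7 [ 0.4944 -0.0156  0.2109] [-3.1404e+00  1.0000e-04  1.5684e+00] [0.1 1.4 0.4]
pl [565. 167.]
bl [548. 350.]
pm [363.  78.]
bs [372. 247.]
ps [385. 401.]
```

View pics/w1.png

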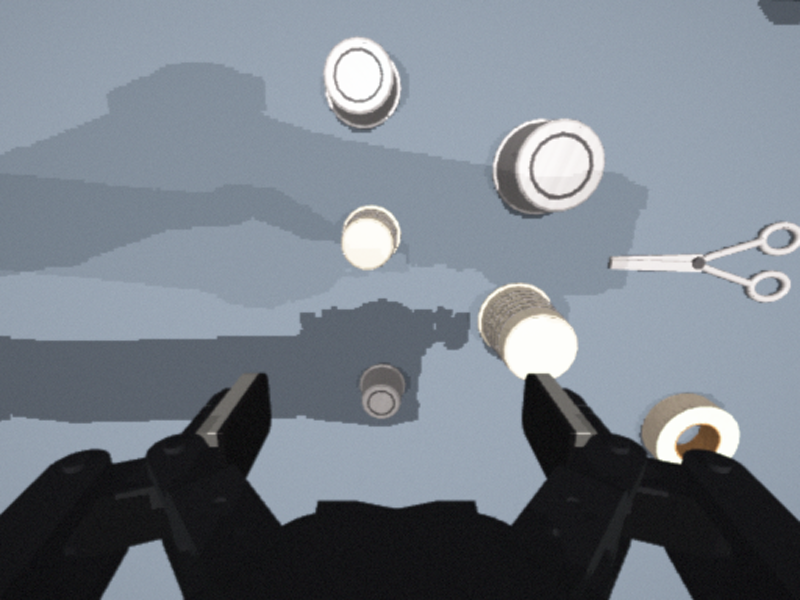

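The wrist picture shows the closed ends at about pl (563,165), bl (540,345), pm (359,76), bs (368,243) and ps (381,402), all close to the predictions.

```bash
python3 - <<'E'
from h import *
f=np.load("w1.npz");i=dict(mtx=f["K"],world_from_camera=f["M"])
s=512/800
for n,u,v,z in [("pl",563,165,.05),("bl",540,346,.07),("pm",359,76,.042),("bs",368,243,.056),("ps",381,402,.034)]:
    print(n,ray(i,(u*s,v*s),z).round(4))
for n,u,v in [("bl base",515,320),("bs base",371,235),("ps base",382,387)]: print(n,ray(i,(u*s,v*s),0.002).round(4))
E
```

```text
pl [0.6055 0.0633 0.05  ]
bl [ 0.595  -0.0598  0.07  ]
pm [0.4686 0.1194 0.042 ]
bs [0.4732 0.0116 0.056 ]
ps [ 0.48   -0.1245  0.034 ]
bl base [ 0.5956 -0.0632  0.002 ]
bs base [0.4722 0.0102 0.002 ]
ps base [ 0.4797 -0.1273  0.002 ]
```

Request:
{"fn": "carry_out", "kwargs": {"moves": [[[0,0,0],[-0.73,-0.1,0.2],0],[[0,0,0],[-0.73,-0.1,0.5],0],[[0,0,0],[-0.74,-0.09,0.8],0],[[0,0,0],[0,0,0.8],0],[[0,0,0],[0,0,0.7],0],[[0,0,0],[0,0,0.5],0],[[0,0,0],[0,0,0.4],0],[[0,0,0],[0,0,0.2],0],[[0,0,0],[0,0,0],0],[[0,0,0],[0,0,0],0]]}}

```text
t: 3.75
position: [0.4813, -0.121, 0.0103]
orientation: [3.141, -0.0, 1.572]
contact_force: [-0.1, 0.3, 1.1]
opening: 0.0854
grip_force: 0.0
```

```bash
python3 - <<'E'
from h import *
o=get_obs();print(o["t"],o["position"].round(4),o["orientation"].round(4))
i=camera_info("wrist");a=camera("wrist")
cv2.imwrite("pics/w2.png",a[...,::-1])
for P in [(.48,-.1255,.034),(.48,-.1255,.0)]: print(np.round(proj(i,P)))
E
```

```text
3.75 [ 0.4813 -0.121   0.0103] [ 3.1405e+00 -3.0000e-04  1.5722e+00]
[254. 273.]
[254. 242.]
```

View pics/w2.png

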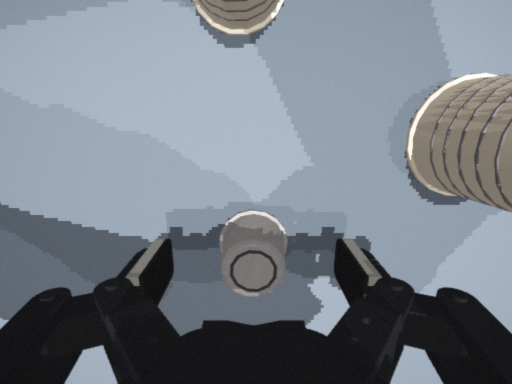

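The picture shows the small pot between the fingers, with its ring at (254,271) as predicted. It needs a trim of about −4.5 mm in y.

Request:
{"fn": "carry_out", "kwargs": {"moves": [[[0,0,0],[-0.09,-0.02,0.12],0],[[0,0,0],[0,0,0],0],[[0,0,0],[0,0,0],255],[[0,0,0],[0,0,0],255],[[0,0,0],[0,0,0],255],[[0,0,0],[0,0,0],255],[[0,0,0],[0,0,0],255],[[0,0,0],[0,0,0],255],[[0,0,0],[0,0,0],255],[[0,0,0],[0,0,0],255]]}}

```text
t: 4.8
position: [0.4799, -0.1261, 0.004]
orientation: [3.141, -0.0, 1.571]
contact_force: [-1.3, -0.2, 5.4]
opening: 0.0372
grip_force: 19.9
```

```bash
python3 - <<'E'
from h import *
o=get_obs();print(o["t"],o["position"].round(4),o["orientation"].round(4),o["joint_pos"].round(2),o["opening"],o["grip_force"])
a=camera("wrist")
cv2.imwrite("pics/w3.png",a[...,::-1])
E
```

```text
4.8 [ 0.4799 -0.1261  0.004 ] [ 3.1411e+00 -3.0000e-04  1.5710e+00] [-0.18  0.55  0.45  2.15 -0.47  0.53  0.62] 0.0371565095412741 19.85629816270375
```

View pics/w3.png

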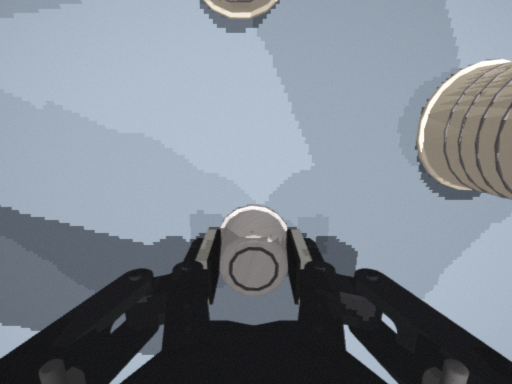

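The small pot is held at opening 37 mm. I'll release it, turn 90°, squeeze again to centre it both ways, then lift.

Request:
{"fn": "carry_out", "kwargs": {"moves": [[[0,0,0],[0,0,-0.06],120],[[0,0,0],[0,0,0],60],[[0,0,0],[0,0,0],60],[[0,0,0.0455],[0,0,0],60],[[0,0,0.0455],[0,0,0],60],[[0,0,0.0455],[0,0,0],60],[[0,0,0.0455],[0,0,0],60],[[0,0,0.0455],[0,0,0],60],[[0,0,0.0455],[0,0,0],60],[[0,0,0.0455],[0,0,0],60],[[0,0,0.0455],[0,0,0],60],[[0,0,0.0455],[0,0,0],60],[[0,0,0.0455],[0,0,0],60],[[0,0,0.0455],[0,0,0],60],[[0,0,0],[0,0,0],60],[[0,0,0],[0,0,0],60]]}}

```text
t: 6.45
position: [0.4796, -0.126, 0.0065]
orientation: [3.141, 0.0, 0.002]
contact_force: [-0.1, 0.8, -0.4]
opening: 0.0653
grip_force: 0.0
```

Request:
{"fn": "carry_out", "kwargs": {"moves": [[[0,0,0],[0,0,0],255],[[0,0,0],[0,0,0],255],[[0,0,0],[0,0,0],255],[[0,0,0],[0,0,0],255],[[0,0,0],[0,0,0],255],[[0,0,0],[0,0,0],255],[[0,0,0],[0,0,-0.1],255],[[0,0,0],[0,0,-0.3],255],[[0,0,0],[0,0,-0.6],255],[[0,0,0],[0,0,-0.8],255],[[0,0,0],[0,0,-0.2],255],[[0,0,0],[0,0,0],255]], "force": 30}}

```text
t: 7.65
position: [0.4807, -0.1262, 0.1079]
orientation: [3.142, -0.003, -0.001]
contact_force: [-0.4, 0.6, -0.7]
opening: 0.036
grip_force: 30.1
```

Request:
{"fn": "carry_out", "kwargs": {"moves": [[[0,0,0],[0.08,0.5,0],255],[[0,0,0],[0.08,0.85,0],255],[[0,0,0],[0.08,0.95,0],255],[[0,0,0],[0.08,0.95,0],255],[[0,0,0],[0.08,0.8,0],255],[[0,0,0],[0.07,0.6,0],255],[[0,0,0],[0,0,0],255],[[0,0,0],[0,0,0],255]]}}

```text
t: 8.45
position: [0.5017, -0.3584, 0.1048]
orientation: [-3.14, 0.003, -0.003]
contact_force: [0.8, 0.6, -0.6]
opening: 0.0358
grip_force: 30.1
```

```bash
python3 - <<'E'
from h import *
o=get_obs();print(o["t"],o["position"].round(4),o["orientation"].round(4))
i=camera_info("wrist");a=camera("wrist")
np.savez("w4.npz",a=a,K=i["mtx"],M=i["world_from_camera"])
b=cv2.resize(a[...,::-1],(800,600));cv2.imwrite("pics/w4.png",b)
for P in [(.59,-.272,.018),(.601,-.428,.018),(.42,-.444,.018),(.406,-.29,.018)]: print(np.round(np.array(proj(i,P))*800/512))
E
```

```text
8.45 [ 0.5017 -0.3584  0.1048] [-3.1395e+00  2.5000e-03 -2.9000e-03]
[223. 138.]
[536. 114.]
[536. 433.]
[286. 453.]
```

View pics/w4.png

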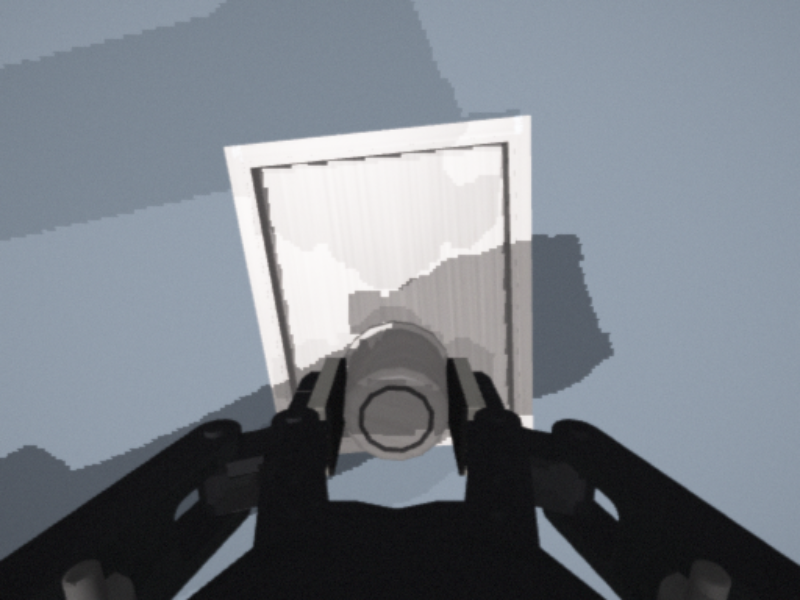

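The tray's far corners are at (225,148) and (530,116), near the prediction, so the pot is over the middle. Lowering it.

Request:
{"fn": "carry_out", "kwargs": {"moves": [[[0,0,0],[0,0,0.6],255],[[0,0,0],[0,0,0.6],255],[[0,0,0],[0,0,0.35],255],[[0,0,0],[0,0,0.15],255],[[0,0,0],[0,0,0.08],255],[[0,0,0],[0,0,0],255],[[0,0,0],[0,0,0],255]]}}

```text
t: 9.2
position: [0.5034, -0.3591, 0.0187]
orientation: [3.141, -0.001, -0.001]
contact_force: [-0.5, -0.3, -0.1]
opening: 0.036
grip_force: 30.2
```

Request:
{"fn": "carry_out", "kwargs": {"moves": [[[0,0,0],[0,0,0.07],255],[[0,0,0],[0,0,0.05],255],[[0,0,0],[0,0,0.03],255],[[0,0,0],[0,0,0],255],[[0,0,0],[0,0,0],255]]}}

```text
t: 9.7
position: [0.5031, -0.3587, 0.0111]
orientation: [-3.141, -0.001, -0.001]
contact_force: [-1.4, 0.7, 5.8]
opening: 0.0363
grip_force: 30.8
```

Request:
{"fn": "carry_out", "kwargs": {"moves": [[[0,0,0],[0,0,0],120],[[0,0,0],[0,0,0],60],[[0,0,0],[0,0,0],60],[[0,0,0],[0,0,-0.2],60],[[0,0,0],[0,0,-0.8],60],[[0,0,0],[0,0,-0.9],60],[[0,0,0],[0,0,-0.1],0],[[0,0,0],[-0.06,-0.86,0],0],[[0,0,0],[-0.06,-0.87,0],0],[[0,0,0],[-0.06,-0.87,0],0],[[0,0,0],[-0.06,-0.87,0],0],[[0,0,0],[-0.06,-0.87,0],0],[[0,0,0],[-0.06,-0.87,0],0],[[0,0,0],[-0.06,-0.87,0],0],[[0,0,0],[-0.07,-0.87,0],0],[[0,0,0],[-0.07,-0.87,0],0],[[0,0,0],[-0.07,-0.87,0],0],[[0,0,0],[-0.07,-0.87,0],0],[[0,0,0],[0,0,0],0],[[0,0,0],[0,0,0],0]]}}

```text
t: 11.7
position: [0.4683, 0.1203, 0.1102]
orientation: [3.141, -0.0, 0.002]
contact_force: [0.4, -1.1, -0.3]
opening: 0.0854
grip_force: 0.0
```

```bash
python3 - <<'E'
from h import *
o=get_obs();print(o["t"],o["position"].round(4),o["orientation"].round(4),o["joint_pos"].round(2))
i=camera_info("wrist");a=camera("wrist")
np.savez("w5.npz",a=a,K=i["mtx"],M=i["world_from_camera"])
cv2.imwrite("pics/w5.png",a[...,::-1])
for P in [(.4686,.1194,.042),(.4686,.1194,0)]: print(np.round(np.array(proj(i,P))))
E
```

```text
11.7 [0.4683 0.1203 0.1102] [ 3.1412e+00 -0.0000e+00  1.6000e-03] [-1.19  0.56  1.15  2.14 -0.68  0.88 -1.2 ]
[254. 203.]
[254. 189.]
```

View pics/w5.png

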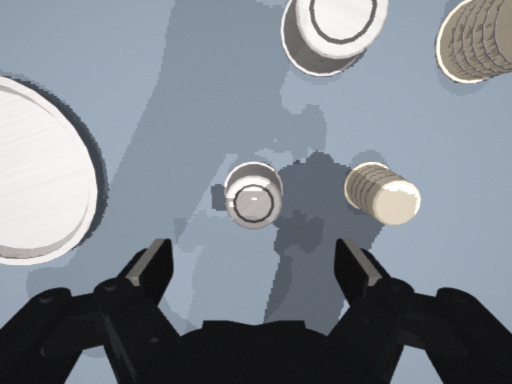

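The medium pot's ring is at (254,203), exactly on the prediction.

Request:
{"fn": "carry_out", "kwargs": {"moves": [[[0,0,0],[0,0,0.7],0],[[0,0,0],[0,0,0.7],0],[[0,0,0],[0,0,0.42],0],[[0,0,0],[0,0,0.2],0],[[0,0,0],[0,0,0],0],[[0,0,0],[0,0,0],255],[[0,0,0],[0,0,0],255],[[0,0,0],[0,0,0],255],[[0,0,0],[0,0,0],255],[[0,0,0],[0,0,0],255],[[0,0,0],[0,0,0],255]], "force": 20}}

```text
t: 12.85
position: [0.4693, 0.1196, 0.0104]
orientation: [-3.14, -0.002, -0.001]
contact_force: [-0.3, -0.6, 6.1]
opening: 0.0489
grip_force: 19.6
```

Request:
{"fn": "carry_out", "kwargs": {"moves": [[[0,0,0],[0,0,0],60],[[0,0,0],[0,0,0],20],[[0,0,0],[0,0,0],20],[[0,0,-0.0455],[0,0,0],20],[[0,0,-0.0455],[0,0,0],20],[[0,0,-0.0455],[0,0,0],20],[[0,0,-0.0455],[0,0,0],20],[[0,0,-0.0455],[0,0,0],20],[[0,0,-0.0455],[0,0,0],20],[[0,0,-0.0455],[0,0,0],20],[[0,0,-0.0455],[0,0,0],20],[[0,0,-0.0455],[0,0,0],20],[[0,0,-0.0455],[0,0,0],20],[[0,0,-0.0455],[0,0,0],20],[[0,0,0],[0,0,0],20],[[0,0,0],[0,0,0],20]]}}

```text
t: 14.45
position: [0.4685, 0.1193, 0.0092]
orientation: [-3.142, -0.0, 1.568]
contact_force: [-0.9, -0.0, 0.2]
opening: 0.0785
grip_force: 0.0
```

Request:
{"fn": "carry_out", "kwargs": {"moves": [[[0,0,0],[0,0,0],255],[[0,0,0],[0,0,0],255],[[0,0,0],[0,0,0],255],[[0,0,0],[0,0,0],255],[[0,0,0],[0,0,0],255],[[0,0,0],[0,0,0],255]], "force": 30}}

```text
t: 15.05
position: [0.4686, 0.1194, 0.0095]
orientation: [3.141, -0.0, 1.57]
contact_force: [-0.8, -0.5, 6.9]
opening: 0.0486
grip_force: 30.2
```

Request:
{"fn": "carry_out", "kwargs": {"moves": [[[0,0,0],[0,0,-0.1],255],[[0,0,0],[0,0,-0.3],255],[[0,0,0],[0,0,-0.6],255],[[0,0,0],[0,0,-0.8],255],[[0,0,0],[0,0,-0.8],255],[[0,0,0],[0,0,-0.2],255],[[0,0,0],[0,0,0],255]]}}

```text
t: 15.75
position: [0.4692, 0.12, 0.1505]
orientation: [3.139, -0.002, 1.572]
contact_force: [-0.0, 0.3, -0.6]
opening: 0.0482
grip_force: 31.1
```

```bash
python3 - <<'E'
from h import *
o=get_obs();print(o["t"],o["position"].round(4),o["orientation"].round(4),o["joint_pos"].round(2))
print(delta((.5032,-.3589,o["position"][2]),o=o))
E
```

```text
15.75 [0.4692 0.12   0.1505] [ 3.1387e+00 -2.2000e-03  1.5716e+00] [-0.93  0.3   0.72  2.1  -0.27  0.83 -0.05]
('turn z units', np.float64(-0.0), 'shift units (in turned tool)', array([-9.579,  0.672,  0.   ]))
```

Request:
{"fn": "carry_out", "kwargs": {"moves": [[[0,0,0],[-0.4,0.03,0],255],[[0,0,0],[-0.8,0.06,0],255],[[0,0,0],[-0.9,0.06,0],255],[[0,0,0],[-0.9,0.06,0],255],[[0,0,0],[-0.9,0.06,0],255],[[0,0,0],[-0.9,0.06,0],255],[[0,0,0],[-0.9,0.06,0],255],[[0,0,0],[-0.9,0.06,0],255],[[0,0,0],[-0.9,0.06,0],255],[[0,0,0],[-0.9,0.06,0],255],[[0,0,0],[-0.8,0.06,0],255],[[0,0,0],[-0.38,0.04,0],255],[[0,0,0],[0,0,0],255],[[0,0,0],[0,0,0],255],[[0,0,0],[0,0,0],255]]}}

```text
t: 17.25
position: [0.502, -0.3574, 0.1477]
orientation: [-3.14, -0.003, 1.573]
contact_force: [0.6, 0.1, -0.7]
opening: 0.049
grip_force: 31.1
```

```bash
python3 - <<'E'
from h import *
o=get_obs();P=o["position"].copy();print(o["t"],P.round(4),o["orientation"].round(4),o["joint_pos"].round(2))
a=camera("wrist");p2=get_obs()["position"];print(p2.round(4));camera("wrist");print(get_obs()["position"].round(4))
cv2.imwrite("pics/w6.png",a[...,::-1])
print(delta((.5032,-.3589,.013)))
E
```

```text
17.25 [ 0.502  -0.3574  0.1477] [-3.1397e+00 -2.6000e-03  1.5728e+00] [ 0.04  0.54  0.73  1.79 -0.43  0.97  0.94]
[ 0.5023 -0.3574  0.1482]
[ 0.5024 -0.3576  0.1486]
('turn z units', np.float64(-0.0), 'shift units (in turned tool)', array([-0.026,  0.015,  2.711]))
```

View pics/w6.png

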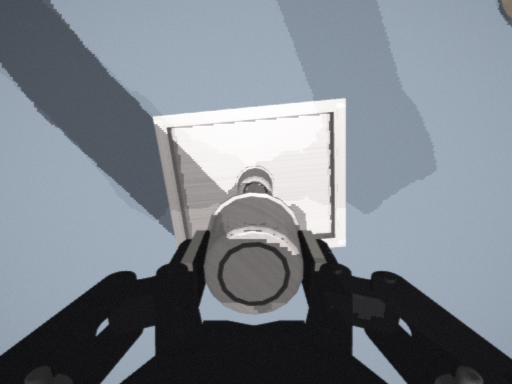

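The small pot stands upright in the tray, centred at column 255 beneath the held medium pot. Lowering to just above it.

Request:
{"fn": "carry_out", "kwargs": {"moves": [[[0,0,0],[-0.02,0.01,0.5],255],[[0,0,0],[0,0,0.7],255],[[0,0,0],[0,0,0.4],255],[[0,0,0],[0,0,0.13],255],[[0,0,0],[0,0,0],255],[[0,0,0],[0,0,0],255],[[0,0,0],[0,0,0],255]]}}

```text
t: 18.05
position: [0.5035, -0.3611, 0.0642]
orientation: [3.139, 0.001, 1.571]
contact_force: [-0.4, -0.1, -0.2]
opening: 0.0485
grip_force: 31.1
```

```bash
python3 - <<'E'
from h import *
P=[]
for k in range(3): P.append(get_obs()["position"].copy());camera("top")
print(np.mean(P,0).round(4));print(delta((.5032,-.3589,.0135)))
E
```

```text
[ 0.5033 -0.361   0.064 ]
('turn z units', np.float64(-0.0), 'shift units (in turned tool)', array([0.039, 0.002, 1.003]))
```

Request:
{"fn": "carry_out", "kwargs": {"moves": [[[0,0,0],[0.04,0,0],255],[[0,0,0],[0,0,0.2],255],[[0,0,0],[0,0,0.2],255],[[0,0,0],[0,0,0.2],255],[[0,0,0],[0,0,0.1],255],[[0,0,0],[0,0,0],255],[[0,0,0],[0,0,0],255]]}}

```text
t: 18.9
position: [0.5025, -0.3588, 0.0275]
orientation: [-3.141, 0.0, 1.571]
contact_force: [0.0, 0.7, -0.8]
opening: 0.0486
grip_force: 31.1
```

Request:
{"fn": "carry_out", "kwargs": {"moves": [[[0,0,0],[0,0,0.12],255],[[0,0,0],[0,0,0.08],255],[[0,0,0],[0,0,0.06],255],[[0,0,0],[0,0,0.04],255],[[0,0,0],[0,0,0],255],[[0,0,0],[0,0,0],255]]}}

```text
t: 19.5
position: [0.5025, -0.3584, 0.0136]
orientation: [3.141, -0.001, 1.571]
contact_force: [-1.9, 2.3, 6.7]
opening: 0.0485
grip_force: 31.9
```

Request:
{"fn": "carry_out", "kwargs": {"moves": [[[0,0,0],[0,0,0],70],[[0,0,0],[0,0,0],30],[[0,0,0],[0,0,0],30],[[0,0,0],[0,0,-0.2],30],[[0,0,0],[0,0,-0.8],30],[[0,0,0],[0,0,-0.9],30],[[0,0,0],[0,0,-0.4],0],[[0,0,0],[0.84,0.2,0],0],[[0,0,0],[0.84,0.2,0],0],[[0,0,0],[0.84,0.2,0],0],[[0,0,0],[0.84,0.2,0],0],[[0,0,0],[0.84,0.21,0],0],[[0,0,0],[0.84,0.21,0],0],[[0,0,0],[0.85,0.21,0],0],[[0,0,0],[0.85,0.21,0],0],[[0,0,0],[0.85,0.21,0],0],[[0,0,0],[0.85,0.21,0],0]]}}

```text
t: 21.2
position: [0.6059, 0.0652, 0.1285]
orientation: [3.141, -0.0, 1.571]
contact_force: [0.5, -0.7, 0.3]
opening: 0.0853
grip_force: 0.0
```

Request:
{"fn": "carry_out", "kwargs": {"moves": [[[0,0,0.0455],[0,0,0],0],[[0,0,0.0455],[0,0,0],0],[[0,0,0.0455],[0,0,0],0],[[0,0,0.0455],[0,0,0],0],[[0,0,0.0455],[0,0,0],0],[[0,0,0.0455],[0,0,0],0],[[0,0,0.0455],[0,0,0],0],[[0,0,0.0455],[0,0,0],0],[[0,0,0.0455],[0,0,0],0],[[0,0,0.0455],[0,0,0],0],[[0,0,0.0455],[0,0,0],0],[[0,0,0],[0,0,0],0],[[0,0,0],[0,0,0],0]]}}

```text
t: 22.5
position: [0.6056, 0.0636, 0.128]
orientation: [3.142, -0.0, 0.002]
contact_force: [-0.3, -0.7, -0.1]
opening: 0.0853
grip_force: 0.0
```

```bash
python3 - <<'E'
from h import *
o=get_obs();print(o["t"],o["position"].round(4),o["orientation"].round(4),o["joint_pos"].round(2))
i=camera_info("wrist");a=camera("wrist")
cv2.imwrite("pics/w7.png",a[...,::-1])
cv2.imwrite("pics/s7.png",camera("side")[...,::-1])
for P in [(.6055,.0633,.05),(.6055,.0633,0)]: print(np.round(np.array(proj(i,P))))
print(delta((.6055,.0633,.015)))
E
```

```text
22.5 [0.6056 0.0636 0.128 ] [ 3.1416e+00 -2.0000e-04  1.9000e-03] [-0.9   0.73  1.11  1.84 -0.75  1.07 -1.06]
[253. 199.]
[253. 185.]
('turn z units', np.float64(-0.0), 'shift units (in turned tool)', array([-1.00e-03,  4.00e-03,  2.26e+00]))
```

View pics/w7.png

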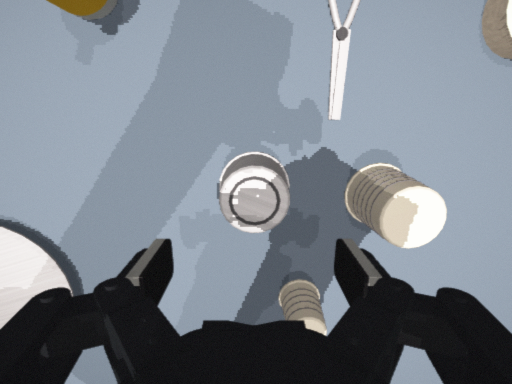

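The large pot's ring is at (254,200), within 1 px of the prediction, and the beaker beside it is clear of the fingers.

Request:
{"fn": "carry_out", "kwargs": {"moves": [[[0,0,0],[0,0,0.7],0],[[0,0,0],[0,0,0.7],0],[[0,0,0],[0,0,0.5],0],[[0,0,0],[0,0,0.25],0],[[0,0,0],[0,0,0.13],0],[[0,0,0],[0,0,0],255],[[0,0,0],[0,0,0],255],[[0,0,0],[0,0,0],255],[[0,0,0],[0,0,0],255],[[0,0,0],[0,0,0],255]], "force": 20}}

```text
t: 23.6
position: [0.6063, 0.0631, 0.0149]
orientation: [-3.142, -0.002, -0.001]
contact_force: [-0.9, 0.0, 6.5]
opening: 0.0663
grip_force: 23.1
```

Request:
{"fn": "carry_out", "kwargs": {"moves": [[[0,0,0],[0,0,0],0],[[0,0,0],[0,0,0],0],[[0,0,0],[0,0,0],0],[[0,0,-0.0455],[0,0,0],0],[[0,0,-0.0455],[0,0,0],0],[[0,0,-0.0455],[0,0,0],0],[[0,0,-0.0455],[0,0,0],0],[[0,0,-0.0455],[0,0,0],0],[[0,0,-0.0455],[0,0,0],0],[[0,0,-0.0455],[0,0,0],0],[[0,0,-0.0455],[0,0,0],0],[[0,0,-0.0455],[0,0,0],0],[[0,0,-0.0455],[0,0,0],0],[[0,0,-0.0455],[0,0,0],0],[[0,0,0],[0,0,0],0],[[0,0,0],[0,0,0],0]]}}

```text
t: 25.2
position: [0.6055, 0.0633, 0.0137]
orientation: [-3.142, -0.0, 1.568]
contact_force: [0.7, -1.0, 0.3]
opening: 0.0852
grip_force: 0.0
```

Request:
{"fn": "carry_out", "kwargs": {"moves": [[[0,0,0],[0,0,0],255],[[0,0,0],[0,0,0],255],[[0,0,0],[0,0,0],255],[[0,0,0],[0,0,0],255],[[0,0,0],[0,0,0],255]], "force": 35}}

```text
t: 25.7
position: [0.6056, 0.0634, 0.0143]
orientation: [3.142, -0.0, 1.57]
contact_force: [-2.0, 0.2, 5.4]
opening: 0.0658
grip_force: 38.0
```

Request:
{"fn": "carry_out", "kwargs": {"moves": [[[0,0,0],[0,0,-0.1],255],[[0,0,0],[0,0,-0.3],255],[[0,0,0],[0,0,-0.6],255],[[0,0,0],[0,0,-0.8],255],[[0,0,0],[0,0,-0.8],255],[[0,0,0],[0,0,-0.2],255],[[0,0,0],[0,0,0],255]]}}

```text
t: 26.4
position: [0.6066, 0.0635, 0.1561]
orientation: [3.137, -0.001, 1.571]
contact_force: [0.4, -0.8, -1.7]
opening: 0.0658
grip_force: 39.2
```

```bash
python3 - <<'E'
from h import *
o=get_obs();print(o["t"],o["position"].round(4),o["orientation"].round(4),o["joint_pos"].round(2))
print(delta((.5027,-.3588,o["position"][2]),o=o))
E
```

```text
26.4 [0.6066 0.0635 0.1561] [ 3.1374e+00 -1.3000e-03  1.5709e+00] [-0.69  0.51  0.72  1.81 -0.41  0.97  0.2 ]
('turn z units', np.float64(-0.0), 'shift units (in turned tool)', array([-8.447, -2.079, -0.   ]))
```

Request:
{"fn": "carry_out", "kwargs": {"moves": [[[0,0,0],[-0.4,-0.1,0],255],[[0,0,0],[-0.8,-0.2,0],255],[[0,0,0],[-0.85,-0.21,0],255],[[0,0,0],[-0.85,-0.21,0],255],[[0,0,0],[-0.85,-0.21,0],255],[[0,0,0],[-0.85,-0.21,0],255],[[0,0,0],[-0.85,-0.21,0],255],[[0,0,0],[-0.85,-0.2,0],255],[[0,0,0],[-0.85,-0.2,0],255],[[0,0,0],[-0.85,-0.2,0],255],[[0,0,0],[-0.43,-0.11,0],255],[[0,0,0],[0,0,0],255],[[0,0,0],[0,0,0.4],255],[[0,0,0],[0,0,0.6],255],[[0,0,0],[0,0,0.4],255],[[0,0,0],[0,0,0.15],255],[[0,0,0],[0,0,0],255],[[0,0,0],[0,0,0],255],[[0,0,0],[0,0,0],255]]}}

```text
t: 28.3
position: [0.5033, -0.3584, 0.0772]
orientation: [3.14, 0.001, 1.571]
contact_force: [0.0, -0.6, -0.9]
opening: 0.0658
grip_force: 39.2
```

```bash
python3 - <<'E'
from h import *
P=[]
for k in range(3): P.append(get_obs()["position"].copy());camera("top")
print(np.mean(P,0).round(4));print(delta((.5027,-.3588,.0183)))
cv2.imwrite("pics/w8.png",camera("wrist")[...,::-1])
E
```

```text
[ 0.5032 -0.3584  0.0772]
('turn z units', np.float64(-0.0), 'shift units (in turned tool)', array([-0.009, -0.007,  1.175]))
```

View pics/w8.png

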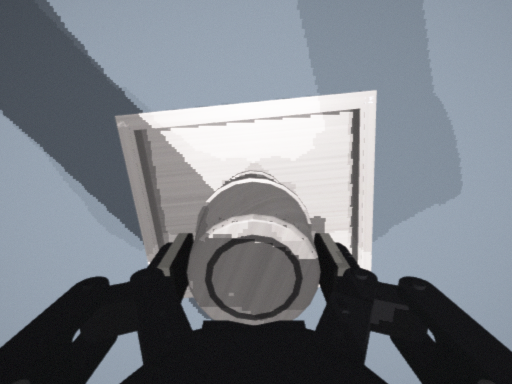

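The held pot is centred over the medium pot, whose top edge just shows above it at column 252.

Request:
{"fn": "carry_out", "kwargs": {"moves": [[[0,0,0],[-0.01,-0.01,0.2],255],[[0,0,0],[0,0,0.2],255],[[0,0,0],[0,0,0.2],255],[[0,0,0],[0,0,0.2],255],[[0,0,0],[0,0,0.05],255],[[0,0,0],[0,0,0],255],[[0,0,0],[0,0,0],255]]}}

```text
t: 29.2
position: [0.5022, -0.3588, 0.0338]
orientation: [3.141, 0.0, 1.571]
contact_force: [0.8, -0.1, -1.0]
opening: 0.0657
grip_force: 39.2
```

Request:
{"fn": "carry_out", "kwargs": {"moves": [[[0,0,0],[0,0,0.12],255],[[0,0,0],[0,0,0.1],255],[[0,0,0],[0,0,0.06],255],[[0,0,0],[0,0,0.04],255],[[0,0,0],[0,0,0],255],[[0,0,0],[0,0,0],255]]}}

```text
t: 29.8
position: [0.502, -0.3583, 0.0183]
orientation: [-3.142, -0.001, 1.571]
contact_force: [-1.5, 2.1, 5.6]
opening: 0.0655
grip_force: 39.9
```

Request:
{"fn": "carry_out", "kwargs": {"moves": [[[0,0,0],[0,0,0],0],[[0,0,0],[0,0,0],0],[[0,0,0],[0,0,0],0],[[0,0,0],[0,0,-0.2],0],[[0,0,0],[0,0,-0.8],0],[[0,0,0],[0,0,-0.9],0],[[0,0,0],[0,0,-0.3],0],[[0,0,0],[0.82,-0.06,0],0],[[0,0,0],[0.82,-0.06,0],0],[[0,0,0],[0.82,-0.06,0],0],[[0,0,0],[0.82,-0.06,0],0],[[0,0,0],[0.82,-0.06,0],0],[[0,0,0],[0.82,-0.07,0],0],[[0,0,0],[0.82,-0.07,0],0],[[0,0,0],[0.83,-0.07,0],0],[[0,0,0],[0.83,-0.07,0],0],[[0,0,0],[0,0,0],0],[[0,0,0],[0,0,0],0]]}}

```text
t: 31.6
position: [0.4729, 0.0124, 0.1278]
orientation: [3.142, -0.0, 1.574]
contact_force: [-0.8, -0.6, -0.3]
opening: 0.085
grip_force: 0.0
```

```bash
python3 - <<'E'
from h import *
o=get_obs();print(o["t"],o["position"].round(4),o["orientation"].round(4),o["joint_pos"].round(2))
i=camera_info("wrist");a=camera("wrist");t=camera("top")
c=np.hstack([a,t]);cv2.imwrite("pics/w9.png",cv2.resize(c[...,::-1],(800,300),interpolation=cv2.INTER_AREA))
cv2.imwrite("pics/w9w.png",a[...,::-1])
for P in [(.4732,.0116,.056),(.4732,.0116,0)]: print(np.round(np.array(proj(i,P))))
print(delta((.4732,.0116,.025)))
E
```

```text
31.6 [0.4729 0.0124 0.1278] [ 3.1416e+00 -2.0000e-04  1.5740e+00] [-0.75  0.34  0.78  2.14 -0.34  0.78  0.24]
[256. 204.]
[255. 187.]
('turn z units', np.float64(-0.0), 'shift units (in turned tool)', array([0.027, 0.003, 2.058]))
```

View pics/w9w.png

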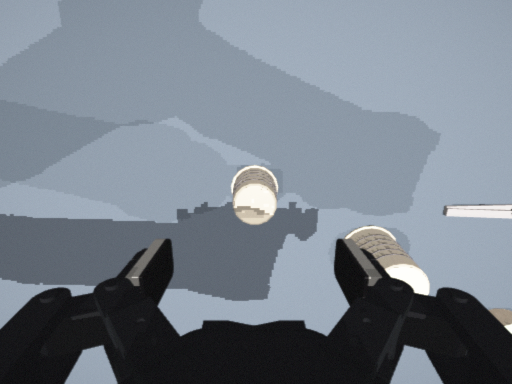

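The small beaker's end is at (255,203), as predicted.

Request:
{"fn": "carry_out", "kwargs": {"moves": [[[0,0,0],[0,0,0.7],0],[[0,0,0],[0,0,0.7],0],[[0,0,0],[0,0,0.45],0],[[0,0,0],[0,0,0.2],0],[[0,0,0],[0,0,0.1],0],[[0,0,0],[0,0,0],255],[[0,0,0],[0,0,0],255],[[0,0,0],[0,0,0],255],[[0,0,0],[0,0,0],255],[[0,0,0],[0,0,0],255],[[0,0,0],[0,0,0],255]], "force": 20}}

```text
t: 32.8
position: [0.4739, 0.0115, 0.0213]
orientation: [3.139, -0.001, 1.572]
contact_force: [-0.7, -0.2, 5.5]
opening: 0.0411
grip_force: 19.6
```

Request:
{"fn": "carry_out", "kwargs": {"moves": [[[0,0,0],[0,0,0],60],[[0,0,0],[0,0,0],30],[[0,0,0],[0,0,0],30],[[0,0,-0.0455],[0,0,0],30],[[0,0,-0.0455],[0,0,0],30],[[0,0,-0.0455],[0,0,0],30],[[0,0,-0.0455],[0,0,0],30],[[0,0,-0.0455],[0,0,0],30],[[0,0,-0.0455],[0,0,0],30],[[0,0,-0.0455],[0,0,0],30],[[0,0,-0.0455],[0,0,0],30],[[0,0,-0.0455],[0,0,0],30],[[0,0,-0.0455],[0,0,0],30],[[0,0,-0.0455],[0,0,0],30],[[0,0,0],[0,0,0],30],[[0,0,0],[0,0,0],30]]}}

```text
t: 34.4
position: [0.4729, 0.0113, 0.0201]
orientation: [3.141, -0.0, 3.14]
contact_force: [0.6, 0.1, 0.9]
opening: 0.0752
grip_force: 0.0
```

Request:
{"fn": "carry_out", "kwargs": {"moves": [[[0,0,0],[0,0,0],255],[[0,0,0],[0,0,0],255],[[0,0,0],[0,0,0],255],[[0,0,0],[0,0,0],255],[[0,0,0],[0,0,0],255],[[0,0,0],[0,0,0],255]], "force": 25}}

```text
t: 35.0
position: [0.4731, 0.0115, 0.0204]
orientation: [3.141, 0.0, -3.14]
contact_force: [-1.6, -0.1, 5.4]
opening: 0.0408
grip_force: 25.0
```

Request:
{"fn": "carry_out", "kwargs": {"moves": [[[0,0,0],[0,0,-0.1],255],[[0,0,0],[0,0,-0.3],255],[[0,0,0],[0,0,-0.6],255],[[0,0,0],[0,0,-0.8],255],[[0,0,0],[0,0,-0.4],255],[[0,0,0],[0,0,0],255],[[0,0,0],[0,0,0],255]]}}

```text
t: 35.7
position: [0.4728, 0.0115, 0.1301]
orientation: [3.141, 0.0, -3.14]
contact_force: [0.3, 0.4, -1.6]
opening: 0.0406
grip_force: 25.4
```

```bash
python3 - <<'E'
from h import *
o=get_obs();print(o["t"],o["position"].round(4),o["orientation"].round(4),o["joint_pos"].round(2))
print(delta((.482,.346,o["position"][2]),o=o))
E
```

```text
35.7 [0.4728 0.0115 0.1301] [ 3.1413e+00  3.0000e-04 -3.1397e+00] [-0.3   0.27  0.22  2.12 -0.09  0.76  1.55]
('turn z units', np.float64(-0.0), 'shift units (in turned tool)', array([-0.197,  6.689,  0.   ]))
```

Request:
{"fn": "carry_out", "kwargs": {"moves": [[[0,0,0],[-0.02,0.4,0],255],[[0,0,0],[-0.02,0.8,0],255],[[0,0,0],[-0.02,0.9,0],255],[[0,0,0],[-0.02,0.9,0],255],[[0,0,0],[-0.02,0.9,0],255],[[0,0,0],[-0.02,0.9,0],255],[[0,0,0],[-0.02,0.8,0],255],[[0,0,0],[-0.02,0.7,0],255],[[0,0,0],[-0.02,0.39,0],255],[[0,0,0],[0,0,0],255],[[0,0,0],[0,0,0.4],255],[[0,0,0],[0,0,0.6],255],[[0,0,0],[0,0,0.2],255],[[0,0,0],[0,0,0],255],[[0,0,0],[0,0,0],255],[[0,0,0],[0,0,0],255]]}}

```text
t: 37.3
position: [0.4823, 0.346, 0.0715]
orientation: [3.14, 0.002, -3.14]
contact_force: [-0.1, 0.5, 0.6]
opening: 0.0403
grip_force: 25.4
```

```bash
python3 - <<'E'
from h import *
o=get_obs();print(o["t"],o["position"].round(4),o["orientation"].round(4),o["joint_pos"].round(2))
i=camera_info("wrist");a=camera("wrist");np.savez("w10.npz",a=a,K=i["mtx"],M=i["world_from_camera"])
cv2.imwrite("pics/w10.png",a[...,::-1])
for th in (0,1.57,3.14,4.71): print(np.round(proj(i,(.482+.088*np.cos(th),.346+.088*np.sin(th),.015))))
E
```

```text
37.3 [0.4823 0.346  0.0715] [ 3.1402e+00  1.8000e-03 -3.1404e+00] [-0.77  0.52  0.1   1.88 -0.08  0.74  0.95]
[253. 308.]
[367. 212.]
[254.  90.]
[139. 211.]
```

View pics/w10.png

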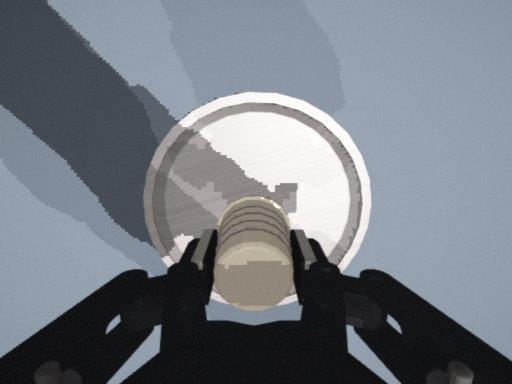

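The round rim spans columns 144–371, centred about 3 mm further in +y than estimated, and its top is at row 92. I'll trim and lower.

Request:
{"fn": "carry_out", "kwargs": {"moves": [[[0,0,0],[0,0.06,0.1],255],[[0,0,0],[0,0,0.3],255],[[0,0,0],[0,0,0.25],255],[[0,0,0],[0,0,0.12],255],[[0,0,0],[0,0,0.08],255],[[0,0,0],[0,0,0.06],255],[[0,0,0],[0,0,0.03],255],[[0,0,0],[0,0,0],255],[[0,0,0],[0,0,0],255]]}}

```text
t: 38.25
position: [0.4812, 0.3487, 0.0245]
orientation: [-3.141, -0.001, -3.14]
contact_force: [-2.3, -2.5, 7.9]
opening: 0.0408
grip_force: 26.2
```

Request:
{"fn": "carry_out", "kwargs": {"moves": [[[0,0,0],[0,0,0],60],[[0,0,0],[0,0,0],40],[[0,0,0],[0,0,0],40],[[0,0,0],[0,0,-0.2],40],[[0,0,0],[0,0,-0.8],40],[[0,0,0],[0,0,-0.9],40],[[0,0,0],[0,0,-0.4],0],[[0,0,0],[-0.2,-0.74,0],0],[[0,0,0],[-0.2,-0.74,0],0],[[0,0,0],[-0.21,-0.74,0],0],[[0,0,0],[-0.21,-0.74,0],0],[[0,0,0],[-0.21,-0.74,0],0],[[0,0,0],[-0.21,-0.75,0],0],[[0,0,0],[-0.21,-0.75,0],0],[[0,0,0],[-0.21,-0.75,0],0],[[0,0,0],[-0.21,-0.75,0],0],[[0,0,0],[-0.21,-0.75,0],0],[[0,0,0],[-0.2,-0.75,0],0],[[0,0,0],[0,0,0],0],[[0,0,0],[0,0,0],0]]}}

```text
t: 40.25
position: [0.5962, -0.062, 0.1386]
orientation: [3.141, 0.0, 3.141]
contact_force: [-0.1, 1.5, 0.4]
opening: 0.0858
grip_force: 0.0
```

```bash
python3 - <<'E'
from h import *
o=get_obs();print(o["t"],o["position"].round(4),o["orientation"].round(4),o["joint_pos"].round(2))
i=camera_info("wrist");a=camera("wrist")
cv2.imwrite("pics/w11.png",a[...,::-1])
for P in [(.595,-.061,.07),(.595,-.061,0)]: print(np.round(np.array(proj(i,P))))
print(delta((.595,-.061,.028)))
E
```

```text
40.25 [ 0.5962 -0.062   0.1386] [3.1414e+00 4.0000e-04 3.1409e+00] [-0.13  0.44  0.22  1.82 -0.12  0.89  1.71]
[255. 205.]
[254. 184.]
('turn z units', np.float64(-0.0), 'shift units (in turned tool)', array([ 0.021, -0.016,  2.209]))
```

View pics/w11.png

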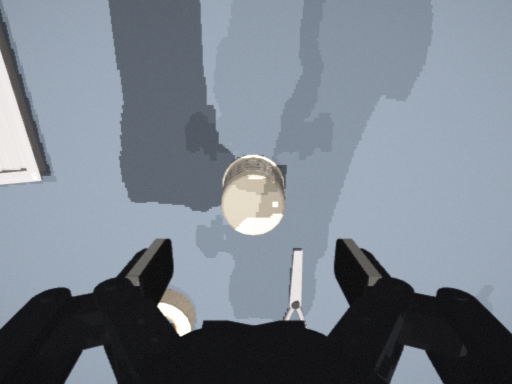

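The large beaker's end is at (254,203), under the TCP. The scissors' point at (297,250) is lower than the fingers will go.

Request:
{"fn": "carry_out", "kwargs": {"moves": [[[0,0,0],[0,0,0.7],0],[[0,0,0],[0,0,0.7],0],[[0,0,0],[0,0,0.5],0],[[0,0,0],[0,0,0.25],0],[[0,0,0],[0,0,0.1],0],[[0,0,0],[0,0,0],255],[[0,0,0],[0,0,0],255],[[0,0,0],[0,0,0],255],[[0,0,0],[0,0,0],255],[[0,0,0],[0,0,0],255]], "force": 20}}

```text
t: 41.3
position: [0.5973, -0.0608, 0.0274]
orientation: [3.141, 0.003, -3.14]
contact_force: [-0.7, 1.0, 6.4]
opening: 0.0579
grip_force: 21.5
```

Request:
{"fn": "carry_out", "kwargs": {"moves": [[[0,0,0],[0,0,0],0],[[0,0,0],[0,0,0],0],[[0,0,0],[0,0,0],0],[[0,0,0.0455],[0,0,0],0],[[0,0,0.0455],[0,0,0],0],[[0,0,0.0455],[0,0,0],0],[[0,0,0.0455],[0,0,0],0],[[0,0,0.0455],[0,0,0],0],[[0,0,0.0455],[0,0,0],0],[[0,0,0.0455],[0,0,0],0],[[0,0,0.0455],[0,0,0],0],[[0,0,0.0455],[0,0,0],0],[[0,0,0.0455],[0,0,0],0],[[0,0,0.0455],[0,0,0],0],[[0,0,0],[0,0,0],0],[[0,0,0],[0,0,0],0]]}}

```text
t: 42.9
position: [0.596, -0.0607, 0.0255]
orientation: [-3.141, 0.0, 1.574]
contact_force: [0.1, 0.5, 0.5]
opening: 0.0851
grip_force: 0.0
```

Request:
{"fn": "carry_out", "kwargs": {"moves": [[[0,0,0],[0,0,0],255],[[0,0,0],[0,0,0],255],[[0,0,0],[0,0,0],255],[[0,0,0],[0,0,0],255],[[0,0,0],[0,0,0],255]], "force": 25}}

```text
t: 43.4
position: [0.5964, -0.061, 0.0262]
orientation: [3.141, -0.0, 1.571]
contact_force: [-1.2, 1.0, 6.4]
opening: 0.0576
grip_force: 26.4
```

Request:
{"fn": "carry_out", "kwargs": {"moves": [[[0,0,0],[0,0,-0.1],255],[[0,0,0],[0,0,-0.3],255],[[0,0,0],[0,0,-0.6],255],[[0,0,0],[0,0,-0.8],255],[[0,0,0],[0,0,-0.8],255],[[0,0,0],[0,0,-0.2],255],[[0,0,0],[0,0,0],255]]}}

```text
t: 44.1
position: [0.5973, -0.0611, 0.1681]
orientation: [3.137, -0.0, 1.571]
contact_force: [-0.9, 0.1, -1.2]
opening: 0.0573
grip_force: 26.8
```

```bash
python3 - <<'E'
from h import *
o=get_obs();print(o["t"],o["position"].round(4),o["orientation"].round(4),o["joint_pos"].round(2))
print(delta((.4814,.3488,o["position"][2]),o=o))
E
```

```text
44.1 [ 0.5973 -0.0611  0.1681] [ 3.1371e+00 -5.0000e-04  1.5712e+00] [-0.51  0.49  0.74  1.82 -0.39  0.98  0.4 ]
('turn z units', np.float64(-0.0), 'shift units (in turned tool)', array([ 8.199, -2.314, -0.   ]))
```

Request:
{"fn": "carry_out", "kwargs": {"moves": [[[0,0,0],[0.4,-0.1,0],255],[[0,0,0],[0.75,-0.2,0],255],[[0,0,0],[0.82,-0.24,0],255],[[0,0,0],[0.82,-0.24,0],255],[[0,0,0],[0.82,-0.24,0],255],[[0,0,0],[0.82,-0.24,0],255],[[0,0,0],[0.82,-0.24,0],255],[[0,0,0],[0.82,-0.24,0],255],[[0,0,0],[0.82,-0.24,0],255],[[0,0,0],[0.75,-0.2,0],255],[[0,0,0],[0.56,-0.13,0],255],[[0,0,0],[0,0,0],255],[[0,0,0],[0,0,0.4],255],[[0,0,0],[0,0,0.6],255],[[0,0,0],[0,0,0.3],255],[[0,0,0],[0,0,0],255],[[0,0,0],[0,0,0],255],[[0,0,0],[0,0,0],255]]}}

```text
t: 45.9
position: [0.4815, 0.3492, 0.1018]
orientation: [3.14, -0.001, 1.571]
contact_force: [0.3, 0.1, -0.6]
opening: 0.0569
grip_force: 26.8
```

```bash
python3 - <<'E'
from h import *
P=[]
for k in range(3): P.append(get_obs()["position"].copy());camera("top")
print(np.mean(P,0).round(4));print(delta((.4814,.3488,.0302)))
cv2.imwrite("pics/w12.png",camera("wrist")[...,::-1])
E
```

```text
[0.4814 0.3493 0.1019]
('turn z units', np.float64(-0.0), 'shift units (in turned tool)', array([-0.012,  0.005,  1.431]))
```

View pics/w12.png

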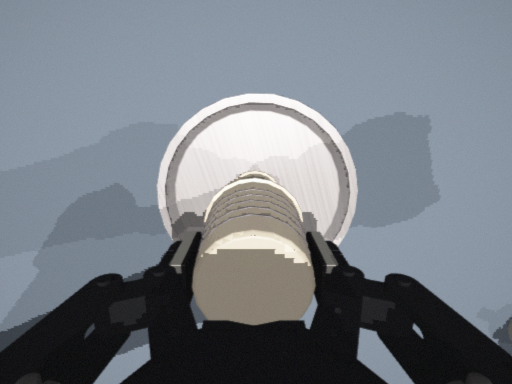

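The small beaker shows just beyond the held one at column 256, aligned with it.

Request:
{"fn": "carry_out", "kwargs": {"moves": [[[0,0,0],[-0.01,0,0.2],255],[[0,0,0],[0,0,0.25],255],[[0,0,0],[0,0,0.25],255],[[0,0,0],[0,0,0.25],255],[[0,0,0],[0,0,0.15],255],[[0,0,0],[0,0,0],255],[[0,0,0],[0,0,0],255]]}}

```text
t: 46.8
position: [0.4807, 0.3485, 0.0456]
orientation: [3.142, 0.0, 1.571]
contact_force: [-0.1, -0.0, 0.0]
opening: 0.0569
grip_force: 26.8
```

Request:
{"fn": "carry_out", "kwargs": {"moves": [[[0,0,0],[0,0,0.12],255],[[0,0,0],[0,0,0.1],255],[[0,0,0],[0,0,0.06],255],[[0,0,0],[0,0,0.05],255],[[0,0,0],[0,0,0],255],[[0,0,0],[0,0,0],255]]}}

```text
t: 47.4
position: [0.4804, 0.3486, 0.0302]
orientation: [-3.141, -0.001, 1.571]
contact_force: [-3.2, -1.2, 8.7]
opening: 0.0573
grip_force: 27.6
```

Seated. I'll release, rise and check.

Request:
{"fn": "carry_out", "kwargs": {"moves": [[[0,0,0],[0,0,0],30],[[0,0,0],[0,0,0],0],[[0,0,0],[0,0,0],0],[[0,0,0],[0,0,-0.2],0],[[0,0,0],[0,0,-0.8],0],[[0,0,0],[0,0,-0.9],0],[[0,0,0],[0,0,-0.9],0],[[0,0,0],[-0.9,0,0],0],[[0,0,0],[-0.9,0,0],0],[[0,0,0],[-0.9,0,0],0],[[0,0,0],[0,0,0],0],[[0,0,0],[0,0,0],0],[[0,0,0],[0,0,0],0]]}}

```text
t: 48.7
position: [0.4807, 0.2148, 0.1695]
orientation: [3.141, -0.001, 1.573]
contact_force: [0.0, 0.9, 0.4]
opening: 0.0851
grip_force: 0.0
```

```bash
python3 - <<'E'
from h import *
c=np.hstack([camera("side")[100:384,60:400],camera("wrist")[:284]])
cv2.imwrite("pics/e.png",cv2.resize(c[...,::-1],(800,int(284*800/c.shape[1])),interpolation=cv2.INTER_AREA));print(get_obs()["t"])
E
```

```text
48.8
```

View pics/e.png

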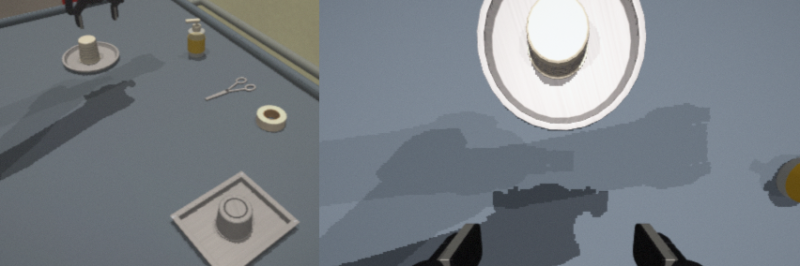

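Both nests stand upright in their trays: the large pot at (236,217) in the side view, the large beaker at (88,50). The bystanders have not moved.

```bash
python3 -c "
from plant import *
print(sign_off())"
```

```text
the job is handed in; nothing more can be done
None
```

I nested the three gallipots in the oblong tray and the two beakers in the round tray, all mouth down and upright in the final picture, left the tape, gel bottle and scissors where they were, and handed the job in at about 49 s; it returned no verdict.

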